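# Slide the drip tray home in the pour-over station

## Task

The drip tray of the pour-over station has been emptied and lies on the worktop. Take it by its handle, keep it upright, slide it into the bay under the station between the guides hidden inside, feeling for the long left guide wall to line it up, and push it fully home until its front plate is flat against the station's front; then let go. Be gentle, never pushing or knocking the station with more than 25 N, and leave the tamper, the portafilter and the black tin where they are.

Things in the scene. Friction and masses are not known exactly. Their poses are not given: they have to be found in the camera images.
- drip_tray: Loose bare-metal drip tray, 0.2 to 0.42 kg. Open pan 100 (x) x 90 (y) x 26 mm high, front corners rounded 2 mm; origin: centre of the pan's underside; z up, +x the nose that goes in first. At the pan's rear end (x -50 to -56) a front plate 200 wide, 4 to 42 mm high; from its middle a black upright fin handle: x -56 to -96, 14 mm thick (y), 8 to 52 mm high. Starts upright on the worktop.
- tray_grip (a point): Middle of the fin handle, at x = -78 mm, y = 0, z = 40 mm in the tray's frame, 12 mm below the fin's top: pinch here from above across the 14 mm (along the tray's y).
- station: Fixed dark steel pour-over station, slatted grate on top: 130 (x) x 212 mm (y), roof underside at 44 mm, slats to 61, splash rail at the far edge to 82. Origin: centre of its underside. Open front faces its own -x, at x -65 mm. No floor: the tray slides on the worktop. Fully home, the tray's origin is at x -15 mm here, x axes parallel, y that of the hidden guide's middle.
- station_mouth (a point): Middle of the station's open front (x -65 mm, 22 mm up). The mouth is 168 mm wide (y -84 to +84) between 22 mm side cheeks; the tray's front plate finally meets the cheeks' faces.
- guide_search (a point): Point at x -35 mm, y 0, z 22 mm of the station. Under the roof hides a fixed guide, its middle anywhere up to 18 mm left or right of the station's (not measured). Long left (+y) wall: x -50 to +53 mm. Short right wall: x -20 to +53, square end. Parallel to the station's x, 93 mm apart. So with the nose about here only the left wall is beside it: move left to feel it.
- tamper: Bystander: tamper with brown wooden handle, 58 mm across, 88 mm high; origin at the centre of its underside. Leave alone.
- portafilter: Bystander: portafilter with brown handle lying on the worktop, 208 x 67 x 33 mm; origin at the centre of its underside. Leave alone.
- sample_tin_0: Bystander: black tin, 64 mm across, 78 mm high, right of the station; origin at the centre of its underside. Leave alone.
Not all that is in view belongs to the job. There is more than one size of the drip_tray; the one meant has the size given above.

How it is judged:
On the way:
1. the tray's nose is at least 15 mm inside the station's mouth, the tray upright (x of drip_tray in the frame of station above -0.1 m and y of drip_tray in the frame of station between -0.05 and 0.05 m and z of drip_tray in the frame of station below 0.015 m and angle between drip_tray's own z axis and vertical below 0.25 rad), for 0.1 s.
At the end, for the whole second after the job is handed in: The drip tray lies level on the worktop inside the bay between the guide walls, at rest, let go, its front plate within 3 mm of the station's front and square to it (0.03 rad), its origin within 24 mm of the station's middle line (x of drip_tray in the frame of station between -0.018 and -0.012 m and y of drip_tray in the frame of station between -0.024 and 0.024 m and z of drip_tray in the frame of station below 0.004 m and angle between drip_tray's own z axis and vertical below 0.05 rad and angle between the x axis of drip_tray and the x axis of station, either way round below 0.03 rad and linear speed of drip_tray below 0.01 m/s); the robot touches nothing.
It fails at once if the station is pushed or knocked with more than 25 N, by the tray or by the robot (contact force between anything else and station above 25 N).
It fails at once if the tray is tipped by more than 0.5 rad (angle between drip_tray's own z axis and vertical above 0.5 rad).
It fails at once if the tamper is moved by more than 25 mm (distance of tamper from where it was at the start of the episode above 0.025 m).
It fails at once if the portafilter is moved by more than 25 mm (distance of portafilter from where it was at the start of the episode above 0.025 m).
It fails at once if the black tin is moved by more than 25 mm (distance of sample_tin_0 from where it was at the start of the episode above 0.025 m).
It also fails if it takes over 72 s, if anything falls off the work surface, if the arm or the gripper's body presses on something with over 40 N, if the wrist force passes 120 N, or if a joint passes its speed limit or range.

## Robot

A 6-joint arm with a two-finger parallel gripper is mounted at the origin on a cart in front of the work surface, level with it; the furniture and walls round the work are solid. World frame = base frame: x ahead of the robot, y to its left, z up, the work surface at z = 0. Lengths are in m, angles in rad, forces in N, time in s.
With the tool pointing down it reaches from about 0.15 to 0.775 m from the base axis. Payload 6.1 kg.
Tool frame: the origin (TCP) lies at the very end of the fingers, on their centre line; the grasp point (between the pads) lies 19 mm behind it; z points along the fingers, y is the line along which they close (so a half turn about z gives the same grasp; the last joint's range is limited). The gripper opens to 85 mm and grips with 20 to 120 N. Pads are 22 mm wide; open, the fingers measure 114 mm over their backs; the gripper's body (76 mm by 85 mm) begins 54 mm behind the grasp point. The pads swing forward as they close: fully open they stand 13 mm farther back than shut.
Start: joints at [-1.301, 0.126, -0.04, 1.405, 0, 1.571], TCP at [0.14, -0.506, 0.195] pointing down, gripper open.
Joint ranges: [-2.72, 2.72], [-0.95, 1.95], [-1.27, 1.35], [-1.78, 2.02], [-1.46, 1.47], [-3.14, 3.14]. Speed limits (rad/s): [2.39, 2.39, 3.01, 3.14, 3.14, 3.14].

## Interface

Orientations are given as [roll, pitch, yaw] about the fixed x, y, z axes, in that order (R = Rz(yaw) Ry(pitch) Rx(roll)).
In Python, from cell import env, snapshot, get_calibration, order gives the robot as it stands.
- The arm moves only by the tool step_arm, never from a script. Its argument "steps" is a list of rows, each a list of 2 entries, a list of its own where there are three numbers: the shift along the world's x, y, z in units of 20 mm (1.0 is 20 mm), then the turn about the world's z in units of 6 degrees (1.0 is 6 degrees). A call has 1 to 20 rows; each row shifts and turns the commanded pose from where the row before left it; what a row does not reach is not made up. A row lasts 1/10 s, in which the tool goes at most 50 mm and 8.59 degrees, less where a joint would pass 70% of its speed; a pose out of reach is approached as far as the arm can. A call with a number of a shift or a turn outside -1 to 1 is refused whole. A call with a gripper value outside its range is refused whole. "grip" is the opening, from 0 (shut) to 1 (fully open), set as the call begins (left out, the last holds). The fingers move at their own pace and stop on an object; "newtons" is the grip in N (left out, the last holds). Time passes only in rows, so rows that do not move let the fingers close. It gives the time, the measured TCP pose, the force, the opening and the grip force at its end, in the units of the state.
- env.get_state(): the state, without advancing time (a new reading comes with each control period).
- snapshot(name): name is "scene" or "top"; returns the picture (400x640x3 uint8, red, green, blue); there is no depth.
- get_calibration(name): a dict with "K" (3x3 intrinsics, pixels), "R" (3x3) and "t" (3): a world point X has camera coordinates R X + t. Camera axes: x right, y down, z forward; pixel columns grow to the right and rows downward; lengths in m; the calibration is good to about 2 mm. A picture is of the moment at which its call begins. get_calibration takes no time and is no camera call.
- order.hand_in(): hands the job in; it is judged then, once.
The state is a dict: "time_s": time; "q": joint angles; "joint_vel": joint speeds; "effort": joint torques, N m; "eef_pos": TCP position; "orientation": TCP orientation; "contact_force": force on the tool from outside, world axes, zero at the start; "wrist_torque": the same for the moment, N m; "width": finger opening in m; "grip_force": force on a finger pad.
Only numpy, scipy, OpenCV 4.12 (cv2) and the standard library are available. Lean on these libraries where they do the work, as an engineer would, in place of code of your own. Each camera call takes 0.05 s, during which the arm holds its last target. There are 200 camera calls.

## Working session

There is one attempt and no reset: what is moved stays moved. The work goes in short steps, Python scripts to look and compute and a tool call to move; the robot and the scene stay as the last step left them, time stands still between calls to the robot, and variables do not carry over. Pictures are saved under pics/ and viewed, at most 10 in all, crops included, and the job is handed in when it is done.

Besides the shell and the picture viewer there is one more tool, called after "Emit:" as name(argument=value, ...) on one line, values as JSON. step_arm: Moves the arm, as the interface text tells. Shifts and turns lie within -1 to 1; 1 stands for 20 mm of shift or 6 degrees of turn. Its arguments: {"type":"object","properties":{"steps":{"type":"array"},"grip":{"type":"number"},"newtons":{"type":"number"}},"required":["steps"]}

```bash
mkdir -p pics
python3 - <<'E'
from cell import env, snapshot, get_calibration
import cv2, numpy as np
for n in("scene","top"):
    im=snapshot(n); cv2.imwrite(f"pics/{n}0.png",im[:,:,::-1]); c=get_calibration(n); print(n,np.round(c["K"],1).tolist(),np.round(c["R"],3).tolist(),np.round(c["t"],3).tolist())
s=env.get_state(); print({k:s[k] for k in("time_s","eef_pos","orientation","width","contact_force")})
E
```

```text
scene [[494.4, 0.0, 317.6], [0.0, 494.4, 204.3], [0.0, 0.0, 1.0]] [[-0.188, -0.982, 0.001], [-0.846, 0.162, -0.507], [0.498, -0.096, -0.862]] [-0.04, 0.543, 1.573]
top [[381.3, 0.0, 314.4], [0.0, 381.3, 199.6], [0.0, 0.0, 1.0]] [[-0.015, -0.999, -0.031], [-0.98, 0.021, -0.196], [0.197, 0.028, -0.98]] [-0.131, 0.555, 1.051]
{'time_s': 0.1, 'eef_pos': array([ 0.13982142, -0.50561904,  0.19422531]), 'orientation': array([-3.14019725e+00,  5.81861090e-06,  2.69768229e-01]), 'width': 0.08529798655165145, 'contact_force': array([ 1.06036566,  0.04359673, -0.1199475 ])}
```

View pics/scene0.png

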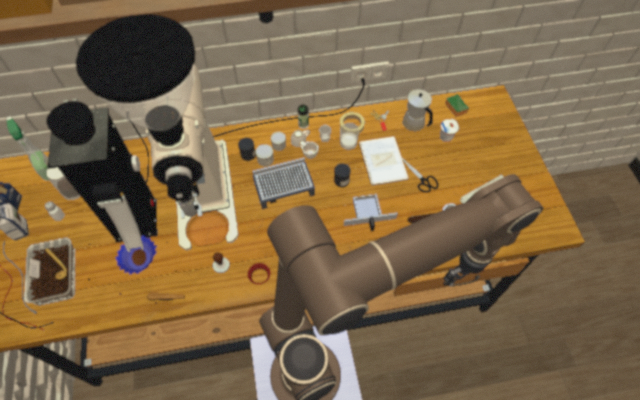

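View pics/top0.png

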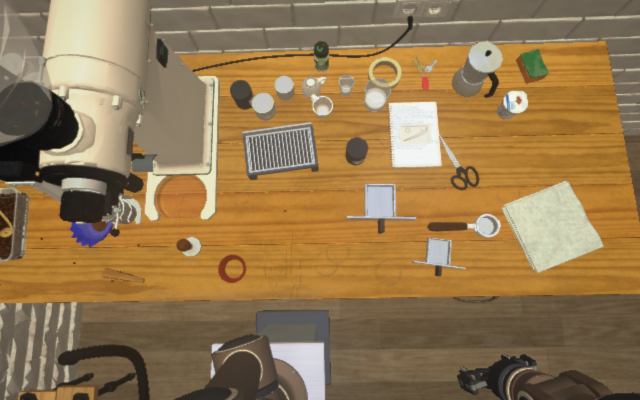

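Two trays are visible in the top view: A at about (381,205), with a plate about 68 px wide, and B at about (438,250), with a plate about 50 px wide. The station is at (280,150), the tin at (357,151), the portafilter at (465,227) and the tamper at (189,245). I'll enlarge the crop and measure A and B.

```bash
cat > h.py <<'E'
import numpy as np, cv2
from cell import get_calibration
def ray(n,uv,z):
    c=get_calibration(n);K,R,t=map(np.array,(c["K"],c["R"],c["t"]))
    d=R.T@np.linalg.inv(K)@np.array([*uv,1.]);o=-R.T@t
    return (o+d*(z-o[2])/d[2])
def proj(n,X):
    c=get_calibration(n);p=np.array(c["K"])@(np.array(c["R"])@np.array(X)+np.array(c["t"]));return p[:2]/p[2]
E
python3 - <<'E'
from h import *
for nm,a,b in(("A",(347,217),(415,217)),("B",(414,264),(465,268))):
    p,q=ray("top",a,.042),ray("top",b,.042); print(nm,np.linalg.norm(p-q),p,q)
im=cv2.imread("pics/top0.png")
c=im[105:285,230:480]; cv2.imwrite("pics/c0.png",cv2.resize(c,None,fx=3.2,fy=3.2,interpolation=cv2.INTER_CUBIC))
E
```

```text
A 0.19492163689982525 [ 0.50116488 -0.23440285  0.042     ] [ 0.49728176 -0.4292858   0.042     ]
B 0.14099405432946588 [ 0.36425227 -0.417631    0.042     ] [ 0.35099215 -0.55800013  0.042     ]
```

View pics/c0.png

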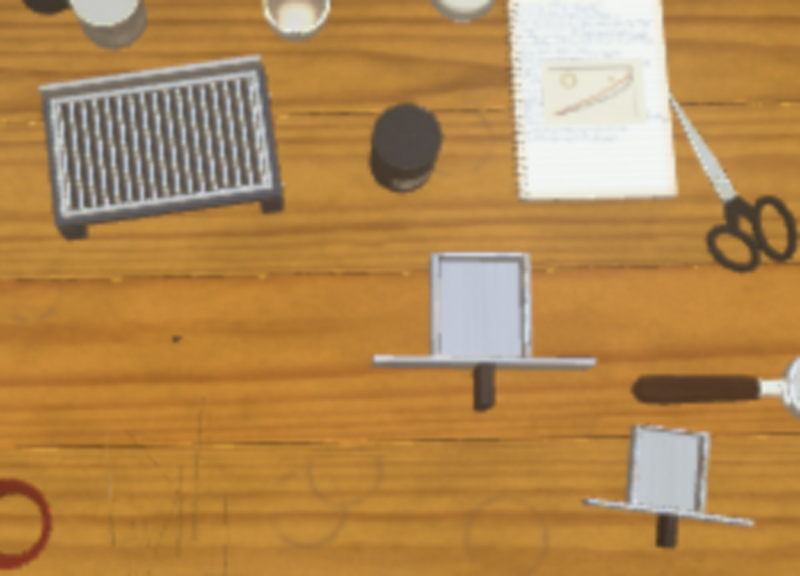

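A fits: its plate measures 195 mm against 200 mm, while B's is only 141 mm. Target A has its fin at crop (484,388), and its nose points away from the robot. Next I need enlarged crops for accurate edges.

Run:
```python
from h import *
im=cv2.imread("pics/top0.png")
cv2.imwrite("pics/st.png",cv2.resize(im[115:185,235:330],None,fx=8,fy=8,interpolation=cv2.INTER_CUBIC))
cv2.imwrite("pics/tr.png",cv2.resize(im[175:240,340:425],None,fx=8,fy=8,interpolation=cv2.INTER_CUBIC))
```

```text
(no output)
```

View pics/st.png

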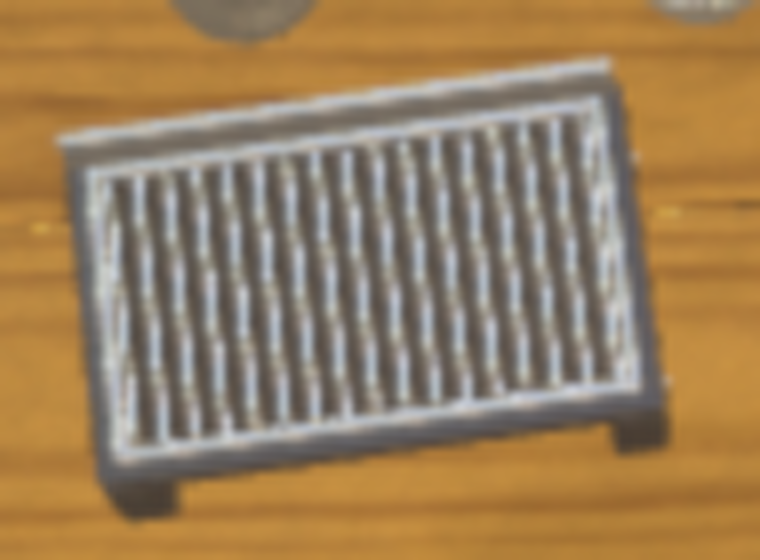

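View pics/tr.png

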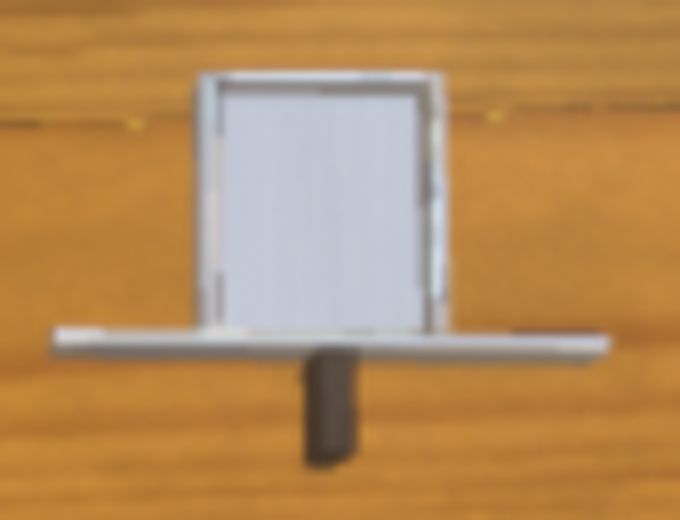

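Run:
```python
from h import *
def S(p,z): return ray("top",(235+(p[0]+.5)/8-.5,115+(p[1]+.5)/8-.5),z)
def T(p,z): return ray("top",(340+(p[0]+.5)/8-.5,175+(p[1]+.5)/8-.5),z)
yaw=lambda l,r: np.arctan2(*( (lambda d:( d[1],d[0]))(l-r)))-np.pi/2
for n,l,r in(("rail",S((60,140),.082),S((610,62),.082)),("mouthin",S((176,514),0),S((618,450),0)),("grate front",S((115,462),.061),S((638,388),.061)),("grate back",S((88,170),.061),S((602,97),.061))):
    print(n,np.round((l+r)/2,4),"len",round(np.linalg.norm(l-r),4),"yaw",round(yaw(l,r),4))
for n,l,r in(("plate far",T((52,328),.042),T((608,338),.042)),("nose",T((200,73),.026),T((443,73),.026)),("fin near",T((308,457),.052),T((357,457),.052)),("rim rear",T((198,328),.026),T((448,328),.026))):
    print(n,np.round((l+r)/2,4),"len",round(np.linalg.norm(l-r),4),"yaw",round(yaw(l,r),4))
```

```text
rail [ 0.7657 -0.0338  0.082 ] len 0.204 yaw 0.1216
mouthin [ 0.6428 -0.0478  0.    ] len 0.1722 yaw 0.1251
grate front [ 0.648  -0.0469  0.061 ] len 0.1935 yaw 0.1216
grate back [ 0.7613 -0.0349  0.061 ] len 0.194 yaw 0.1218
plate far [ 0.5016 -0.3314  0.042 ] len 0.1992 yaw -0.0383
nose [ 0.6018 -0.3356  0.026 ] len 0.0899 yaw -0.0228
fin near [ 0.4557 -0.3289  0.052 ] len 0.0173 yaw -0.0187
rim rear [ 0.5059 -0.3315  0.026 ] len 0.091 yaw -0.02
```

Emit:
step_arm(steps=[[[0.835,0.438,0],-0.148],[[0.835,0.438,0],-0.148],[[0.835,0.438,0],-0.148],[[0.835,0.438,0],-0.148],[[0.835,0.438,0],-0.148],[[0.835,0.438,0],-0.148],[[0.835,0.438,0],-0.148],[[0.835,0.438,0],-0.148],[[0.835,0.438,0],-0.148],[[0.835,0.438,0],-0.148],[[0.835,0.438,0],-0.148],[[0.835,0.438,0],-0.148],[[0.835,0.438,0],-0.148],[[0.835,0.438,0],-0.148],[[0.835,0.438,0],-0.148],[[0.835,0.438,0],-0.148],[[0.835,0.438,0],-0.148],[[0.835,0.438,0],-0.148],[[0.835,0.438,0],-0.148],[[0.835,0.438,0],-0.148]], grip=1)

```text
time_s: 2.1
eef_pos: [0.4744, -0.3302, 0.1944]
orientation: [-3.141, 0.001, -0.041]
contact_force: [-0.1, -0.3, 0.3]
width: 0.0852
grip_force: 0.0
```

Emit:
step_arm(steps=[[[0,0,-0.8],0],[[0,0,-0.8],0],[[0,0,-0.8],0],[[0,0,-0.8],0],[[0,0,0],0],[[0,0,0],0]])

```text
time_s: 2.7
eef_pos: [0.4736, -0.3306, 0.1308]
orientation: [-3.141, 0.001, -0.04]
contact_force: [-0.1, 0.0, -0.3]
width: 0.0856
grip_force: 0.0
```

Emit:
step_arm(steps=[[[0,0,-0.8],0],[[0,0,-0.8],0],[[0,0,-0.8],0],[[0,0,-0.8],0],[[0,0,-0.8],0],[[0,0,-0.6],0],[[0,0,-0.5],0],[[0,0,-0.4],0],[[0,0,0],0],[[0,0,0],0]])

```text
time_s: 3.7
eef_pos: [0.4741, -0.3309, 0.0213]
orientation: [3.141, -0.0, -0.04]
contact_force: [-0.3, 0.1, 0.3]
width: 0.0855
grip_force: 0.0
```

Emit:
step_arm(steps=[[[0,0,0],0],[[0,0,0],0],[[0,0,0],0],[[0,0,0],0],[[0,0,0],0],[[0,0,0],0],[[0,0,0],0],[[0,0,0],0],[[0,0,0],0],[[0,0,0],0],[[0,0,0],0],[[0,0,0],0]], grip=0, newtons=50)

```text
time_s: 4.9
eef_pos: [0.4739, -0.3308, 0.0209]
orientation: [-3.142, 0.0, -0.04]
contact_force: [0.7, 0.9, -0.8]
width: -0.0001
grip_force: 0.0
```

The gripper closed on nothing (width 0), so I need to look.

Run:
```python
from h import *
from cell import snapshot
a=snapshot("top")[:,:,::-1]; b=snapshot("scene")[:,:,::-1]
A=cv2.resize(a[165:265,330:480],(800,533),interpolation=cv2.INTER_CUBIC)
cv2.imwrite("pics/top1.png",a);cv2.imwrite("pics/scene1.png",b)
B=cv2.resize(b[150:270,310:430],(400,400),interpolation=cv2.INTER_CUBIC)
A=cv2.resize(a[165:265,330:430],(400,400),interpolation=cv2.INTER_CUBIC)
cv2.imwrite("pics/m1.png",np.hstack([A,B]))
```

```text
(no output)
```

View pics/m1.png

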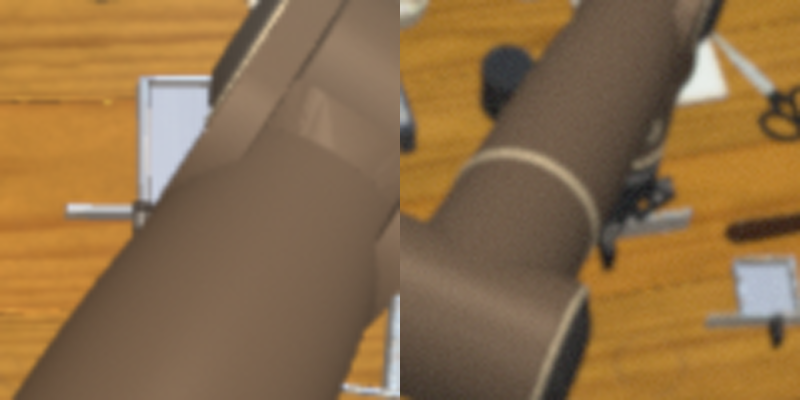

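Run:
```python
from h import *
from cell import env
s=env.get_state(); print(s["eef_pos"],s["orientation"],s["width"],s["q"])
f=lambda p:((p-[310,150])/.3).round(0)
for X in([.4739,-.3308,.021],[.4739,-.3308,.040],[.4739,-.3308,.094],[.4557,-.3289,.052],[.4557,-.3289,.008],[.5,-.43,.042]): print(X,proj("scene",X).round(1),"crop",f(proj("scene",X)))
b=cv2.imread("pics/scene1.png"); cv2.imwrite("pics/m2.png",cv2.resize(b[190:240,355:425],(784,560),interpolation=cv2.INTER_CUBIC))
```

```text
[ 0.47393813 -0.33077772  0.02089846] [-3.14159040e+00  1.72918583e-06 -4.01408679e-02] -0.00025971057780917005 [-6.09338855e-01  2.78569764e-01 -2.37502949e-01  1.05472628e+00
  9.62856120e-07  2.57239467e+00]
[0.4739, -0.3308, 0.021] [370.7 225.4] crop [202. 251.]
[0.4739, -0.3308, 0.04] [371.1 222.9] crop [204. 243.]
[0.4739, -0.3308, 0.094] [372.6 215.7] crop [209. 219.]
[0.4557, -0.3289, 0.052] [372.2 225.8] crop [207. 253.]
[0.4557, -0.3289, 0.008] [371.  231.4] crop [203. 271.]
[0.5, -0.43, 0.042] [395.6 212.1] crop [285. 207.]
```

View pics/m2.png

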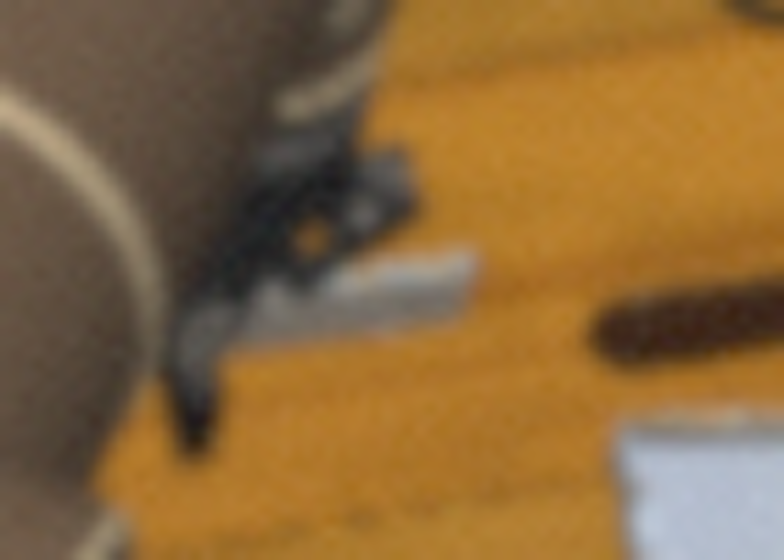

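The fingers appear to stand around the fin at crop (200,340), and the tray has not moved, so the width reading is suspect. I'll check with a short pull straight back.

Emit:
step_arm(steps=[[[-0.1,0,0],0],[[-0.2,0,0],0],[[-0.2,0,0],0],[[-0.2,0,0],0],[[-0.2,0,0],0],[[-0.1,0,0],0],[[0,0,0],0],[[0,0,0],0]])

```text
time_s: 5.8
eef_pos: [0.454, -0.3309, 0.021]
orientation: [3.142, -0.0, -0.04]
contact_force: [-0.1, -0.6, -0.1]
width: 0.0002
grip_force: 0.0
```

Run:
```python
from h import *
from cell import snapshot,env
a=snapshot("top")[:,:,::-1]; b=snapshot("scene")[:,:,::-1]
cv2.imwrite("pics/top2.png",a);cv2.imwrite("pics/scene2.png",b)
# plate left part: bright rows in columns 350..356 ; nose rows cols 368..372
for n in("top0","top1","top2"):
    g=cv2.imread(f"pics/{n}.png")[:,:,0].astype(int)  # blue: wood low
    col=g[:,348:360].mean(1); r=np.arange(205,232); w=np.clip(col[r]-90,0,None)
    k=g[:,368:374].mean(1); print(n,"plate row",round((w*r).sum()/w.sum(),2),"nose rows",k[180:190].astype(int))
s=env.get_state();print(s["width"],s["grip_force"],s["contact_force"])
```

```text
top0 plate row 216.74 nose rows [ 67  70  69  99 201 140 153 201 211 211]
top1 plate row 216.75 nose rows [ 67  70  69 101 207 144 158 208 217 218]
top2 plate row 216.75 nose rows [ 69  72  71 102 207 144 158 207 217 217]
0.00020199078806389345 0.0 [-0.41690832 -0.56084385  0.52179682]
```

The tray did not move, so the fingers closed clear of the fin. I'll compare the real fingertip with the reported TCP, projected into the pictures.

Run:
```python
from h import *
def crop(f,n,X,ctr,w=72,h=54,s=(400,300)):
    im=cv2.imread(f"pics/{f}.png");x0,y0=int(ctr[0]-w/2),int(ctr[1]-h/2)
    x0=min(max(x0,0),640-w);y0=min(max(y0,0),400-h)
    k=s[0]/w;o=cv2.resize(im[y0:y0+h,x0:x0+w],s,interpolation=cv2.INTER_CUBIC)
    for dz,c in((0,(0,0,255)),(.019,(0,255,0)),(.073,(255,0,0))):
        p=(proj(n,[X[0],X[1],X[2]+dz])-[x0,y0]+.5)*k; cv2.drawMarker(o,tuple(int(v) for v in p),c,cv2.MARKER_CROSS,10,1)
    print(f,x0,y0,k,proj(n,X)); return o
A=[.1398,-.5056,.1942];B=[.4739,-.3308,.021];C=[.454,-.3309,.021]
r1=np.hstack([crop("scene0","scene",A,proj("scene",A)),crop("top0","top",A,proj("top",A))])
r2=np.hstack([crop("scene1","scene",B,proj("scene",B)),crop("scene2","scene",C,proj("scene",C))])
cv2.imwrite("pics/m3.png",np.vstack([r1,r2]))
```

```text
scene0 421 256 5.555555555555555 [457.18381449 283.57756213]
top0 438 333 5.555555555555555 [474.10053941 360.59556841]
scene1 334 198 5.555555555555555 [370.65493612 225.36023325]
scene2 335 203 5.555555555555555 [371.99187096 230.06519091]
```

View pics/m3.png

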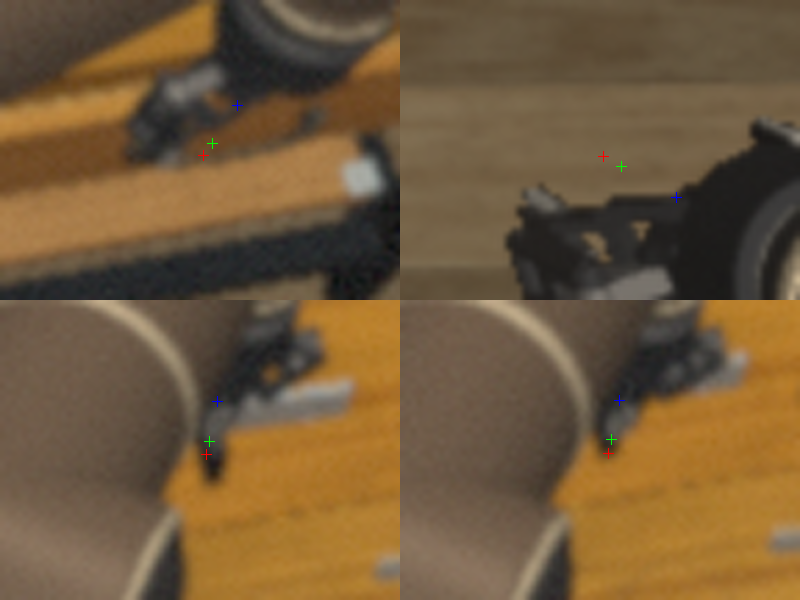

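Run:
```python
from h import *
def tri(a,b):
    P=[]
    for n in("top","scene"):
        c=get_calibration(n);P.append(np.array(c["K"])@np.c_[c["R"],c["t"]])
    X=cv2.triangulatePoints(P[0],P[1],np.array(a,float),np.array(b,float));X=(X[:3]/X[3]).ravel()
    return X.round(3),(proj("top",X)-a).round(1)
print(tri((463.2,367.2),(450.7,284.4)),tri((504.6,356),(477.7,277.6)))
T=np.array([.1398,-.5056,.1942]);d=np.array([.267,-.963,0])
for s in(-.05,.05):
  for z in(0,.013,.04): print(s,z,proj("top",T+s*d+[0,0,z]).round(1),proj("scene",T+s*d+[0,0,z]).round(1))
# closed-finger tip in scene2 vs top2: dark/grey differences
B=np.array([.4739,-.3308,.021])
for z in(0,.019,.03,.035,.04): print(z,((proj("scene",B+[0,0,z])-[334,198]+.5)*5.556).round(0))
for z in(.03,.05,.08): print("top",z,proj("top",[.4739,-.3308+.01,z]).round(1))
```

```text
(array([ 0.132, -0.474,  0.221]), array([ 1.3, -0.1])) (array([ 0.148, -0.577,  0.19 ]), array([-0.3,  0. ]))
-0.05 0 [453.4 367. ] [443.6 290.4]
-0.05 0.013 [455.3 368.3] [444.5 288.9]
-0.05 0.04 [459.4 371.3] [446.5 285.6]
0.05 0 [494.7 354.2] [470.6 276.8]
0.05 0.013 [497.2 355.4] [471.7 275.2]
0.05 0.04 [502.6 357.9] [474.1 271.8]
0 [206. 155.]
0.019 [209. 141.]
0.03 [211. 133.]
0.035 [211. 130.]
0.04 [212. 126.]
top 0.03 [376.9 226.3]
top 0.05 [377.8 225.4]
top 0.08 [379.3 224. ]
```

I suspect the fingertips are about 30 mm higher than reported. I'll test that by touching the worktop in a clear spot behind the fin.

Emit:
step_arm(steps=[[[0,0,0.8],0],[[0,0,0.8],0],[[0,0,0.8],0],[[-0.8,0,0],0],[[-0.8,0,0],0],[[-0.8,0,0],0],[[0,0,-0.8],0],[[0,0,-0.8],0],[[0,0,-0.8],0],[[0,0,-0.2],0],[[0,0,-0.2],0],[[0,0,0],0],[[0,0,0],0]])

```text
time_s: 7.2
eef_pos: [0.406, -0.331, 0.0134]
orientation: [3.141, -0.001, -0.04]
contact_force: [0.2, -0.5, 0.5]
width: -0.0
grip_force: 0.0
```

Run:
```python
from h import *
from cell import snapshot,env
a=snapshot("top")[:,:,::-1]; b=snapshot("scene")[:,:,::-1]
cv2.imwrite("pics/top3.png",a);cv2.imwrite("pics/scene3.png",b)
X=env.get_state()["eef_pos"];print(X,env.get_state()["contact_force"])
def crop(im,n,w=60,h=60):
    p=proj(n,X);x0,y0=int(p[0]-w/2),int(p[1]-h/2);k=400/w
    o=cv2.resize(im[y0:y0+h,x0:x0+w],(400,400),interpolation=cv2.INTER_CUBIC)
    for dz,c in((0,(0,0,255)),(.019,(0,255,0)),(.073,(255,0,0))):
        q=(proj(n,X+[0,0,dz])-[x0,y0]+.5)*k; cv2.drawMarker(o,tuple(int(v) for v in q),c,cv2.MARKER_CROSS,8,1)
    print(n,x0,y0); return o
cv2.imwrite("pics/m4.png",np.hstack([crop(b,"scene"),crop(a,"top")]))
```

```text
[ 0.40626913 -0.33109745  0.01355394] [-0.20493624 -0.06001639 -0.35358775]
scene 345 212
top 350 220
```

View pics/m4.png

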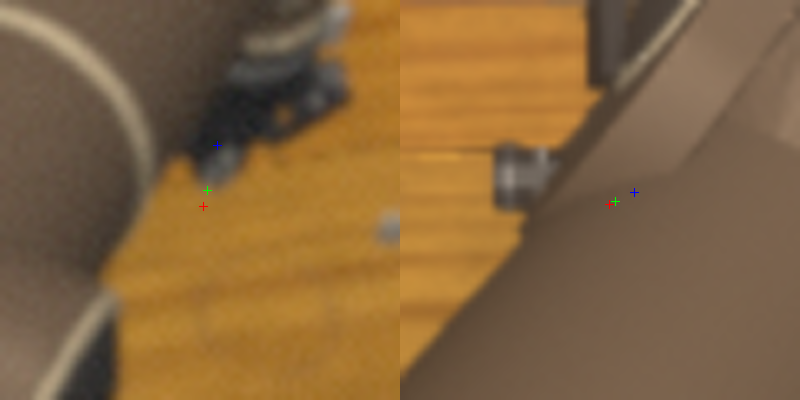

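Emit:
step_arm(steps=[[[0,0,-0.1],0],[[0,0,-0.1],0],[[0,0,-0.1],0],[[0,0,-0.1],0],[[0,0,-0.1],0],[[0,0,-0.1],0],[[0,0,0],0]])

```text
time_s: 8.0
eef_pos: [0.4057, -0.3306, 0.0005]
orientation: [-3.141, 0.0, -0.04]
contact_force: [0.1, -0.5, -0.5]
width: -0.0002
grip_force: 0.0
```

Emit:
step_arm(steps=[[[0,0,-0.1],0],[[0,0,-0.1],0],[[0,0,0],0]])

```text
time_s: 8.3
eef_pos: [0.4057, -0.3306, -0.0034]
orientation: [-3.141, 0.0, -0.04]
contact_force: [0.1, -0.1, -0.2]
width: -0.0006
grip_force: 0.0
```

Reported z is -3 mm with no contact, so the fingertips are higher than reported. I'll keep feeling downward.

Emit:
step_arm(steps=[[[0,0,-0.1],0],[[0,0,-0.1],0],[[0,0,-0.1],0],[[0,0,0],0]])

```text
time_s: 8.7
eef_pos: [0.4057, -0.3306, -0.0095]
orientation: [-3.141, 0.0, -0.04]
contact_force: [0.2, 0.2, -0.1]
width: -0.0
grip_force: 0.0
```

Emit:
step_arm(steps=[[[0,0,-0.05],0],[[0,0,-0.05],0],[[0,0,-0.05],0],[[0,0,0],0]])

```text
time_s: 9.1
eef_pos: [0.4058, -0.3307, -0.0123]
orientation: [-3.141, 0.0, -0.04]
contact_force: [-0.6, -0.3, 0.5]
width: 0.0002
grip_force: 0.0
```

Emit:
step_arm(steps=[[[0,0,-0.1],0],[[0,0,-0.1],0],[[0,0,-0.05],0],[[0,0,0],0]])

```text
time_s: 9.5
eef_pos: [0.4058, -0.3307, -0.0174]
orientation: [-3.141, 0.0, -0.04]
contact_force: [-0.7, 0.4, 0.2]
width: 0.0004
grip_force: 0.0
```

Emit:
step_arm(steps=[[[0,0,-0.05],0],[[0,0,-0.05],0],[[0,0,-0.05],0],[[0,0,0],0]])

```text
time_s: 9.9
eef_pos: [0.4058, -0.3307, -0.0203]
orientation: [-3.141, 0.0, -0.04]
contact_force: [0.4, -0.2, 0.3]
width: -0.0003
grip_force: 0.0
```

Emit:
step_arm(steps=[[[0,0,-0.05],0],[[0,0,-0.05],0],[[0,0,-0.05],0],[[0,0,0],0]])

```text
time_s: 10.3
eef_pos: [0.4058, -0.3307, -0.0233]
orientation: [-3.141, 0.0, -0.04]
contact_force: [0.6, -0.1, -0.1]
width: -0.0002
grip_force: 0.0
```

Emit:
step_arm(steps=[[[0,0,-0.05],0],[[0,0,-0.05],0],[[0,0,-0.05],0],[[0,0,0],0]])

```text
time_s: 10.7
eef_pos: [0.4058, -0.3307, -0.0263]
orientation: [-3.141, 0.0, -0.04]
contact_force: [0.5, 0.5, -0.1]
width: -0.0001
grip_force: 0.0
```

Emit:
step_arm(steps=[[[0,0,-0.05],0],[[0,0,-0.05],0],[[0,0,-0.05],0],[[0,0,0],0]])

```text
time_s: 11.1
eef_pos: [0.4058, -0.3307, -0.0293]
orientation: [-3.142, 0.0, -0.04]
contact_force: [0.3, -0.4, -0.2]
width: -0.0003
grip_force: 0.0
```

Emit:
step_arm(steps=[[[0,0,-0.05],0],[[0,0,-0.05],0],[[0,0,-0.05],0],[[0,0,0],0]])

```text
time_s: 11.5
eef_pos: [0.4058, -0.3307, -0.0323]
orientation: [-3.141, 0.0, -0.04]
contact_force: [0.7, -0.6, 0.1]
width: -0.0001
grip_force: 0.0
```

Run:
```python
from h import *
from cell import snapshot,env
b=snapshot("scene")[:,:,::-1]; cv2.imwrite("pics/scene4.png",b)
s=env.get_state();print(s["eef_pos"],s["contact_force"],s["width"])
o=cv2.imread("pics/scene0.png");
for nm,im in(("3",cv2.imread("pics/scene3.png")),("4",b)):
    d=np.abs(im.astype(int)-o).sum(2)>60
    print(nm)
    for r in range(222,262): print(r,"".join("#" if v else "." for v in d[r,350:410]))
print(proj("scene",s["eef_pos"]),proj("scene",[.4062,-.331,.0135]))
```

```text
[ 0.40586411 -0.33075437 -0.03218605] [-0.94647268 -0.18534084  0.09876809] 0.00013029532039267826
3
222 ####...####...####..#....######################.............
223 #.####...###.######.#...#######################.............
224 ..#####..##########......#######################............
225 .###################.#...#######################..........##
226 ####################.##.########################........####
227 ####################.##.########################......######
228 #######################.#######################....#########
229 #####################...#####################....###########
230 #####################..#####################...#############
231 ##########################################...###############
232 ########################################...################.
233 ######################################...###################
234 ##################################.#...#####################
235 #################################.....######################
236 ################################..##########################
237 ####################
[... 3558 characters left out ...]
...........##...###########################################
253 ...........###...###########################################
254 ..........###.##.###########################################
255 ..........##..##############################################
256 .........##..###############################################
257 ........###.################################################
258 ........##.#################################################
259 .......##..######.##########################################
260 ..#...###.##################################################
261 .#....##.###################################################
[373.73584918 248.01636527] [375.01738601 242.49937272]
```

Emit:
step_arm(steps=[[[0,0,-0.05],0],[[0,0,-0.05],0],[[0,0,0],0]])

```text
time_s: 11.85
eef_pos: [0.4058, -0.3307, -0.0343]
orientation: [-3.141, 0.0, -0.04]
contact_force: [-0.5, -0.2, 0.5]
width: 0.0
grip_force: 0.0
```

Emit:
step_arm(steps=[[[0,0,-0.05],0],[[0,0,-0.05],0],[[0,0,0],0]])

```text
time_s: 12.15
eef_pos: [0.4059, -0.3308, -0.0362]
orientation: [-3.142, 0.0, -0.04]
contact_force: [0.6, -0.6, -0.2]
width: -0.0002
grip_force: 0.0
```

Emit:
step_arm(steps=[[[0,0,-0.05],0],[[0,0,-0.05],0],[[0,0,0],0]])

```text
time_s: 12.45
eef_pos: [0.406, -0.3309, -0.0364]
orientation: [3.141, -0.001, -0.04]
contact_force: [-4.5, 3.1, 15.3]
width: 0.0
grip_force: 7.5
```

Emit:
step_arm(steps=[[[0,0,-0.05],0],[[0,0,-0.05],0],[[0,0,0],0]])

```text
time_s: 12.75
eef_pos: [0.406, -0.3309, -0.0365]
orientation: [3.14, -0.001, -0.04]
contact_force: [-9.7, 8.0, 31.6]
width: -0.0
grip_force: 15.7
```

Found it: the worktop is at reported z = -0.036, so true height = reported + 36 mm. x and y agree with the picture. I'll rise, open and grasp again at reported z of about -0.015.

Emit:
step_arm(steps=[[[0,0,0.4],0],[[0,0,0.9],0],[[0,0,0.9],0],[[0,0,0.9],0],[[0,0,0.9],0],[[0.5,0,0],0],[[0.8,0,0],0],[[0.8,0,0],0],[[0.8,0,0],0],[[0.5,0,0],0],[[0,0,0],0],[[0,0,0],0]], grip=1)

```text
time_s: 13.95
eef_pos: [0.4738, -0.3304, 0.039]
orientation: [-3.141, 0.002, -0.04]
contact_force: [-0.7, 0.7, -0.2]
width: 0.0853
grip_force: 0.0
```

Emit:
step_arm(steps=[[[0,0,-0.4],0],[[0,0,-0.4],0],[[0,0,-0.4],0],[[0,0,-0.4],0],[[0,0,-0.4],0],[[0,0,-0.3],0],[[0,0,-0.2],0],[[0,0,-0.2],0],[[0,0,0],0]])

```text
time_s: 14.85
eef_pos: [0.4737, -0.3306, -0.0146]
orientation: [-3.141, 0.001, -0.04]
contact_force: [0.1, -0.4, -0.9]
width: 0.0851
grip_force: 0.0
```

Emit:
step_arm(steps=[[[0,0,0],0],[[0,0,0],0],[[0,0,0],0],[[0,0,0],0],[[0,0,0],0],[[0,0,0],0],[[0,0,0],0],[[0,0,0],0],[[0,0,0],0],[[0,0,0],0]], grip=0, newtons=50)

```text
time_s: 15.85
eef_pos: [0.474, -0.331, -0.0138]
orientation: [3.141, -0.0, -0.04]
contact_force: [-1.3, 0.0, 4.0]
width: 0.0136
grip_force: 51.5
```

The fin is held (13.6 mm opening, 51 N). Next I'll slide the tray left on the worktop and turn it to the station's yaw, staying in front of the mouth.

Emit:
step_arm(steps=[[[0,0,0.02],0],[[0.03,0.3,0],0.04],[[0.045,0.6,0],0.08],[[0.045,0.65,0],0.08],[[0.045,0.65,0],0.08],[[0.045,0.65,0],0.08],[[0.045,0.65,0],0.08],[[0.045,0.65,0],0.08],[[0.045,0.65,0],0.08],[[0.045,0.65,0],0.08],[[0.045,0.65,0],0.08],[[0.045,0.65,0],0.08],[[0.045,0.65,0],0.08],[[0.045,0.65,0],0.08],[[0.045,0.65,0],0.08],[[0.045,0.65,0],0.08],[[0.045,0.65,0],0.08],[[0.045,0.65,0],0.08],[[0.045,0.65,0],0.08],[[0.045,0.65,0],0.08]])

```text
time_s: 17.85
eef_pos: [0.4907, -0.0907, -0.0137]
orientation: [-3.141, 0.0, 0.116]
contact_force: [-0.8, -0.6, -2.2]
width: 0.0134
grip_force: 50.8
```

Emit:
step_arm(steps=[[[0,0.2,0],0.05],[[0,0,0],0.0],[[0,0,0],0]])

```text
time_s: 18.15
eef_pos: [0.4907, -0.0876, -0.0137]
orientation: [-3.141, 0.0, 0.12]
contact_force: [0.6, 0.2, -1.6]
width: 0.0131
grip_force: 50.8
```

Run:
```python
from h import *
from cell import snapshot,env
s=env.get_state();print(s["eef_pos"],s["orientation"],s["contact_force"],s["width"])
a=snapshot("top")[:,:,::-1]; b=snapshot("scene")[:,:,::-1]
cv2.imwrite("pics/top5.png",a);cv2.imwrite("pics/scene5.png",b)
cv2.imwrite("pics/m5.png",np.vstack([cv2.resize(a[130:240,230:390],(436,300),interpolation=cv2.INTER_CUBIC),cv2.resize(b[150:260,230:390],(436,300),interpolation=cv2.INTER_CUBIC)]))
```

```text
[ 0.49073236 -0.08764881 -0.01374978] [-3.14138211e+00  3.54794268e-05  1.20477551e-01] [ 0.5662764   0.18264638 -1.60981539] 0.013138317739398038
```

View pics/m5.png

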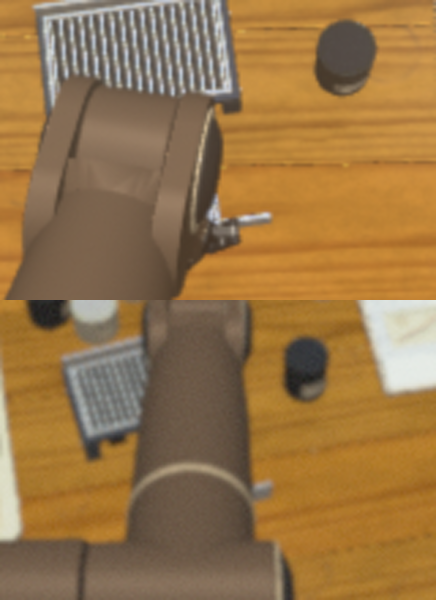

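Run:
```python
from h import *
print(ray("top",(329.1,209),.042), proj("top",[.5275,-.184,.042]))
a=cv2.imread("pics/top5.png")[:,:,0].astype(int)
print(a[200:220:1,312:334])
```

```text
[ 0.52567852 -0.18327159  0.042     ] [329.33650963 208.37747951]
[[ 54  54  55  56  57  56  56  55  54  52  53  52  54  53  53  53  53  52
   54  52  53  52]
 [ 53  53  54  54  55  56  54  54  53  52  54  53  54  53  53  53  52  52
   53  53  52  52]
 [ 53  52  52  53  55  54  52  54  54  53  53  52  53  53  54  52  52  52
   52  53  53  53]
 [ 53  52  53  54  54  53  53  53  52  53  53  53  53  53  52  52  51  51
   52  51  52  52]
 [ 53  53  52  52  51  51  51  51  51  50  50  50  49  50  50  50  49  49
   49  49  49  49]
 [ 51  49  49  50  50  49  48  49  49  49  48  48  49  48  48  48  49  47
   48  48  48  48]
 [ 49  48  48  47  48  48  49  49  49  49  50  48  49  47  48  48  48  48
   49  48  48  49]
 [ 47  47  47  48  48  48  49  48  48  47  48  51  57  63  78  89  82  58
   48  46  47  47]
 [ 47  46  47  47  49  56  62  78  88  86  87  99 117 134 177 206 184 107
   55  48  47  48]
 [ 68  64  51  55  73 102 133 178 207 199 197 197 198 198 198 199 180 116
   59  49  50  50]
 [137 122  71  69  77 131 189 198 202 186 162 150 139 132 125 121 117  88
   55  52  51  52]
 [ 87  78  67  74  68  94 123 126 128 121 110 105 100  97  94  92  90  70
   53  52  52  52]
 [ 62  61  73  95  74  80  93  94  94  92  84  79  77  74  68  63  61  57
   52  53  53  53]
 [ 93  94 110 142 100  78  74  68  63  63  60  58  58  57  55  52  53  52
   53  53  52  53]
 [100 101 116 149 109  83  61  57  55  56  55  54  54  54  54  52  53  52
   52  54  54  54]
 [ 97  98 109 136 107  84  59  56  57  56  55  55  54  56  55  54  53  54
   54  56  55  54]
 [ 75  74  81  99  79  63  52  56  58  57  56  56  56  56  56  56  56  54
   55  55  55  54]
 [ 71  55  59  70  70  56  53  57  57  57  57  56  56  56  57  56  56  56
   55  54  53  52]
 [ 71  50  52  62  68  52  50  55  56  56  56  55  55  55  54  53  54  53
   52  52  52  51]
 [ 67  46  44  48  54  47  52  53  53  53  53  53  52  52  50  50  50  50
   50  49  50  51]]
```

Within about 2 mm of the expected pose, with tray y about -20 mm in the station frame. I'll go in to nose x of about -35 mm.

Emit:
step_arm(steps=[[[0.25,0.03,0],0],[[0.25,0.03,0],0],[[0.25,0.03,0],0],[[0.25,0.03,0],0],[[0.25,0.03,0],0],[[0.25,0.03,0],0],[[0.25,0.03,0],0],[[0,0,0],0]])

```text
time_s: 19.05
eef_pos: [0.5266, -0.0835, -0.0137]
orientation: [3.142, -0.001, 0.12]
contact_force: [1.1, -0.4, -2.3]
width: 0.013
grip_force: 50.7
```

Emit:
step_arm(steps=[[[0.1,0.012,0],0],[[0.1,0.012,0],0],[[0.1,0.012,0],0],[[0.1,0.012,0],0],[[0.1,0.012,0],0],[[0.1,0.012,0],0],[[0.1,0.012,0],0],[[0.1,0.012,0],0],[[0.1,0.012,0],0],[[0,0,0],0]])

```text
time_s: 20.05
eef_pos: [0.5441, -0.0814, -0.0137]
orientation: [3.142, -0.0, 0.12]
contact_force: [0.9, 0.1, -3.2]
width: 0.0135
grip_force: 50.8
```

Emit:
step_arm(steps=[[[0,0,0],0],[[0,0,0],0],[[-0.006,0.05,0],0],[[-0.006,0.05,0],0],[[-0.006,0.05,0],0],[[0,0,0],0]], grip=0, newtons=110)

```text
time_s: 20.65
eef_pos: [0.5433, -0.0783, -0.0137]
orientation: [-3.142, 0.0, 0.12]
contact_force: [-0.4, -0.0, -1.6]
width: 0.0124
grip_force: 107.2
```

Emit:
step_arm(steps=[[[-0.006,0.05,0],0],[[-0.006,0.05,0],0],[[-0.006,0.05,0],0],[[0,0,0],0]])

```text
time_s: 21.05
eef_pos: [0.543, -0.0753, -0.0137]
orientation: [-3.142, -0.0, 0.12]
contact_force: [0.5, -0.1, -2.1]
width: 0.0122
grip_force: 107.2
```

Emit:
step_arm(steps=[[[-0.006,0.05,0],0],[[-0.006,0.05,0],0],[[-0.006,0.05,0],0],[[0,0,0],0]])

```text
time_s: 21.45
eef_pos: [0.5427, -0.0723, -0.0136]
orientation: [-3.142, -0.0, 0.12]
contact_force: [-0.4, -0.8, -0.7]
width: 0.0124
grip_force: 107.3
```

Emit:
step_arm(steps=[[[-0.006,0.05,0],0],[[-0.006,0.05,0],0],[[-0.006,0.05,0],0],[[0,0,0],0]])

```text
time_s: 21.85
eef_pos: [0.5423, -0.0693, -0.0136]
orientation: [-3.142, -0.0, 0.12]
contact_force: [0.1, -0.4, -1.1]
width: 0.0124
grip_force: 107.3
```

Emit:
step_arm(steps=[[[-0.006,0.05,0],0],[[-0.006,0.05,0],0],[[-0.006,0.05,0],0],[[0,0,0],0]])

```text
time_s: 22.25
eef_pos: [0.542, -0.0663, -0.0136]
orientation: [-3.141, -0.0, 0.12]
contact_force: [0.5, 0.4, 0.0]
width: 0.0121
grip_force: 107.4
```

Emit:
step_arm(steps=[[[-0.006,0.05,0],0],[[-0.006,0.05,0],0],[[-0.006,0.05,0],0],[[0,0,0],0]])

```text
time_s: 22.65
eef_pos: [0.5416, -0.0633, -0.0137]
orientation: [-3.141, -0.0, 0.12]
contact_force: [-0.1, -0.7, -0.8]
width: 0.0123
grip_force: 107.4
```

Emit:
step_arm(steps=[[[-0.006,0.05,0],0],[[-0.006,0.05,0],0],[[-0.006,0.05,0],0],[[0,0,0],0]])

```text
time_s: 23.05
eef_pos: [0.5412, -0.0604, -0.0137]
orientation: [3.141, -0.0, 0.12]
contact_force: [0.1, 0.0, 0.4]
width: 0.0123
grip_force: 107.5
```

Emit:
step_arm(steps=[[[-0.006,0.05,0],0],[[-0.006,0.05,0],0],[[-0.006,0.05,0],0],[[0,0,0],0]])

```text
time_s: 23.45
eef_pos: [0.5405, -0.0592, -0.0135]
orientation: [3.138, 0.001, 0.118]
contact_force: [-1.5, -8.3, 1.5]
width: 0.012
grip_force: 108.1
```

The left wall is felt at TCP y of about -0.0595 (-8 N), so the guide middle is about on the station's middle. I'll back off so the tray sits 1.5 mm off the wall, then creep in past the right wall's end.

Emit:
step_arm(steps=[[[0.011,-0.09,0],0],[[0.011,-0.09,0],0],[[0,0,0],0],[[0,0,0],0]])

```text
time_s: 23.85
eef_pos: [0.5413, -0.0608, -0.0137]
orientation: [-3.141, -0.0, 0.121]
contact_force: [-2.4, -0.4, 2.3]
width: 0.0124
grip_force: 107.9
```

Emit:
step_arm(steps=[[[0.1,0.012,0],0],[[0.1,0.012,0],0],[[0.1,0.012,0],0],[[0.1,0.012,0],0],[[0.1,0.012,0],0],[[0,0,0],0]])

```text
time_s: 24.45
eef_pos: [0.5517, -0.0597, -0.0137]
orientation: [-3.141, -0.0, 0.12]
contact_force: [-2.6, -0.1, 3.3]
width: 0.0127
grip_force: 108.2
```

Free so far. Next, 1 mm steps past the right wall's end.

Emit:
step_arm(steps=[[[0.05,0.006,0],0],[[0.05,0.006,0],0],[[0.05,0.006,0],0],[[0,0,0],0]])

```text
time_s: 24.85
eef_pos: [0.5543, -0.0594, -0.0137]
orientation: [-3.142, 0.0, 0.12]
contact_force: [-3.7, 0.0, 4.7]
width: 0.0123
grip_force: 108.3
```

Emit:
step_arm(steps=[[[0,0,0.025],0],[[0.05,0.006,0],0],[[0.05,0.006,0],0],[[0.05,0.006,0],0],[[0,0,0],0]])

```text
time_s: 25.35
eef_pos: [0.5575, -0.059, -0.0135]
orientation: [-3.141, -0.0, 0.12]
contact_force: [-0.1, 0.8, -2.5]
width: 0.0128
grip_force: 107.4
```

Emit:
step_arm(steps=[[[0.05,0.006,0],0],[[0.05,0.006,0],0],[[0.05,0.006,0],0],[[0,0,0],0]])

```text
time_s: 25.75
eef_pos: [0.5604, -0.0587, -0.0133]
orientation: [3.142, 0.0, 0.12]
contact_force: [0.0, 0.0, -2.8]
width: 0.0127
grip_force: 107.7
```

Emit:
step_arm(steps=[[[0.05,0.006,0],0],[[0.05,0.006,0],0],[[0.05,0.006,0],0],[[0,0,0],0]])

```text
time_s: 26.15
eef_pos: [0.5635, -0.0584, -0.0132]
orientation: [3.142, -0.0, 0.12]
contact_force: [-0.9, -0.0, -2.0]
width: 0.0124
grip_force: 108.0
```

Emit:
step_arm(steps=[[[0.05,0.006,0],0],[[0.05,0.006,0],0],[[0.05,0.006,0],0],[[0.05,0.006,0],0],[[0,0,0],0]])

```text
time_s: 26.65
eef_pos: [0.5675, -0.0579, -0.0132]
orientation: [3.142, -0.0, 0.12]
contact_force: [-0.9, 0.5, -2.1]
width: 0.0126
grip_force: 108.2
```

Emit:
step_arm(steps=[[[0.08,0.0096,0],0],[[0.08,0.0096,0],0],[[0.08,0.0096,0],0],[[0.08,0.0096,0],0],[[0.08,0.0096,0],0],[[0,0,0],0]])

```text
time_s: 27.25
eef_pos: [0.5755, -0.0569, -0.0132]
orientation: [3.142, -0.0, 0.12]
contact_force: [-0.9, 0.6, -1.4]
width: 0.0124
grip_force: 108.3
```

Emit:
step_arm(steps=[[[0.08,0.0096,0],0],[[0.08,0.0096,0],0],[[0.08,0.0096,0],0],[[0.08,0.0096,0],0],[[0.08,0.0096,0],0],[[0.08,0.0096,0],0],[[0,0,0],0]])

```text
time_s: 27.95
eef_pos: [0.5851, -0.0558, -0.0132]
orientation: [3.142, -0.0, 0.12]
contact_force: [-0.6, 0.4, -3.3]
width: 0.0126
grip_force: 108.2
```

Emit:
step_arm(steps=[[[0.08,0.0096,0],0],[[0.08,0.0096,0],0],[[0.08,0.0096,0],0],[[0.08,0.0096,0],0],[[0.08,0.0096,0],0],[[0.08,0.0096,0],0],[[0,0,0],0]])

```text
time_s: 28.65
eef_pos: [0.5947, -0.0546, -0.0132]
orientation: [-3.142, -0.0, 0.12]
contact_force: [0.6, 0.6, -2.9]
width: 0.0124
grip_force: 108.0
```

Still free with no side force. About 18 mm remain, so I'll slow down towards the front plate's contact.

Emit:
step_arm(steps=[[[0.08,0.0096,0],0],[[0.08,0.0096,0],0],[[0.08,0.0096,0],0],[[0.08,0.0096,0],0],[[0.08,0.0096,0],0],[[0,0,0],0]])

```text
time_s: 29.25
eef_pos: [0.6028, -0.0536, -0.0132]
orientation: [3.142, -0.0, 0.12]
contact_force: [0.0, 0.7, -2.4]
width: 0.0122
grip_force: 108.2
```

Emit:
step_arm(steps=[[[0.05,0.006,0],0],[[0.05,0.006,0],0],[[0.05,0.006,0],0],[[0,0,0],0]])

```text
time_s: 29.65
eef_pos: [0.6056, -0.0533, -0.0132]
orientation: [-3.142, -0.0, 0.12]
contact_force: [-0.4, 0.6, -3.3]
width: 0.0122
grip_force: 108.1
```

Emit:
step_arm(steps=[[[0.05,0.006,0],0],[[0.05,0.006,0],0],[[0,0,0],0]])

```text
time_s: 29.95
eef_pos: [0.6077, -0.0531, -0.0132]
orientation: [3.142, -0.0, 0.12]
contact_force: [-0.1, 0.3, -4.0]
width: 0.0126
grip_force: 108.0
```

Emit:
step_arm(steps=[[[0.05,0.006,0],0],[[0.05,0.006,0],0],[[0,0,0],0]])

```text
time_s: 30.25
eef_pos: [0.6097, -0.0528, -0.0132]
orientation: [-3.142, -0.0, 0.12]
contact_force: [0.9, 0.1, -2.7]
width: 0.0127
grip_force: 108.1
```

Emit:
step_arm(steps=[[[0.05,0.006,0],0],[[0.05,0.006,0],0],[[0,0,0],0]])

```text
time_s: 30.55
eef_pos: [0.6117, -0.0526, -0.0132]
orientation: [3.142, -0.0, 0.12]
contact_force: [-0.4, 0.4, -2.1]
width: 0.0125
grip_force: 108.3
```

Emit:
step_arm(steps=[[[0.05,0.006,0],0],[[0.05,0.006,0],0],[[0,0,0],0]])

```text
time_s: 30.85
eef_pos: [0.6123, -0.0525, -0.0133]
orientation: [3.142, 0.002, 0.12]
contact_force: [-5.0, 0.1, 0.4]
width: 0.0124
grip_force: 108.7
```

Front plate contact (-5 N). One more small push to seat it flat.

Emit:
step_arm(steps=[[[0.03,0.0036,0],0],[[0,0,0],0],[[0,0,0],0]])

```text
time_s: 31.15
eef_pos: [0.6122, -0.0525, -0.0134]
orientation: [3.142, 0.003, 0.12]
contact_force: [-6.7, 0.0, 2.4]
width: 0.0121
grip_force: 108.8
```

Run:
```python
from cell import env
s=env.get_state();print(s["wrist_torque"],s["contact_force"],s["orientation"],s["eef_pos"])
```

```text
[-0.19353748  1.36882236  0.08291025] [-6.70923642  0.02083649  2.38394693] [3.14154930e+00 3.11193528e-03 1.19966500e-01] [ 0.61224908 -0.05249563 -0.01337546]
```

Emit:
step_arm(steps=[[[0.03,0.0036,0],0],[[0,0,0],0],[[0,0,0],0]])

```text
time_s: 31.45
eef_pos: [0.6122, -0.0525, -0.0134]
orientation: [3.142, 0.004, 0.12]
contact_force: [-8.5, -1.2, 2.2]
width: 0.0123
grip_force: 109.0
```

Run:
```python
from cell import env
s=env.get_state();print(s["wrist_torque"],s["contact_force"],s["orientation"],s["eef_pos"])
```

```text
[-0.24386999  1.688671    0.009083  ] [-8.51119722 -1.22525043  2.16216589] [3.14153925 0.00409782 0.11981818] [ 0.61222109 -0.05251477 -0.0133639 ]
```

Seated squarely (yaw moment about 0). I'll ease the preload, let go and rise straight up.

Emit:
step_arm(steps=[[[-0.06,-0.007,0],0],[[0,0,0],0]], grip=0, newtons=25)

```text
time_s: 31.65
eef_pos: [0.6123, -0.0525, -0.0134]
orientation: [-3.142, 0.002, 0.12]
contact_force: [-6.1, -1.0, 0.3]
width: 0.0123
grip_force: 108.5
```

Emit:
step_arm(steps=[[[0,0,0],0],[[0,0,0],0],[[0,0,0],0],[[0,0,0],0],[[0,0,0],0],[[0,0,0],0],[[0,0,0],0],[[0,0,0],0]], grip=0.8)

```text
time_s: 32.45
eef_pos: [0.6135, -0.0524, -0.0132]
orientation: [3.142, -0.0, 0.12]
contact_force: [-0.5, 0.3, -0.5]
width: 0.0687
grip_force: 0.0
```

Emit:
step_arm(steps=[[[0,0,0.3],0],[[0,0,0.5],0],[[0,0,0.8],0],[[0,0,0.8],0],[[0,0,0.8],0],[[0,0,0.8],0],[[0,0,0.8],0],[[-0.8,-0.8,0.5],0],[[-0.8,-0.8,0.5],0],[[-0.8,-0.8,0.5],0],[[-0.8,-0.8,0.5],0],[[-0.8,-0.8,0],0],[[-0.8,-0.8,0],0],[[-0.8,-0.8,0],0],[[-0.8,-0.8,0],0],[[-0.8,-0.8,0],0],[[-0.8,-0.8,0],0],[[-0.8,-0.8,0],0],[[-0.8,-0.8,0],0],[[0,0,0],0]])

```text
time_s: 34.45
eef_pos: [0.4203, -0.2457, 0.124]
orientation: [3.14, -0.001, 0.117]
contact_force: [-0.3, 1.1, 0.6]
width: 0.0684
grip_force: 0.0
```

Run:
```python
from h import *
from cell import snapshot,env
a=snapshot("top")[:,:,::-1]; cv2.imwrite("pics/top6.png",a)
s=env.get_state();print(s["eef_pos"],s["time_s"])
C=np.array([.705,-.041]);y=.12;R=np.array([[np.cos(y),-np.sin(y)],[np.sin(y),np.cos(y)]])
st=lambda p:(R.T@(np.array(p)[:2]-C)).round(4)
# plate-top: bright columns below station front, excluding fin
g=a[:,:,0].astype(int)
for sy in(-.098,-.08,-.06,-.03,.03,.06,.08,.098):
    u,v=proj("top",np.r_[C+R@[-.068,sy],.042]); c=int(round(u)); col=g[int(v)-8:int(v)+9,c]
    print(sy,round(u,1),round(v,1),col)
# fin: dark pixels near expectation
print("fin exp",proj("top",np.r_[C+R@[-.091,0.],.052]))
u,v=proj("top",np.r_[C+R@[-.095,0.],.052]).round().astype(int); print(a[v-3:v+4,u-8:u+9,2])
```

```text
[ 0.42122163 -0.24505142  0.12388652] 34.5
-0.098 315.8 168.3 [ 98  98  99 101  99  95  68  87 179 162 110  93  89  69  61  59  53]
-0.08 309.8 169.1 [ 87 128 199 141 105  92  66 101 196 151 108  97  87  67  60  56  52]
-0.06 303.1 170.1 [125 137 199 140 104  91  67 107 194 147 107  98  88  68  59  53  51]
-0.03 293.1 171.5 [197 197 214 178 120  99  86 144 215 193 124 100  94  74  60  54  58]
0.03 273.1 174.3 [126 134 203 153 109  96  88 168 202 166 115  99  92  69  67  67  64]
0.06 263.1 175.7 [195 196 214 187 116  96  80  83 164 187 122  98  95  82  70  66  63]
0.08 256.5 176.6 [ 97 125 202 184 115  96  79  85 174 187 121  99  95  79  65  61  64]
0.098 250.5 177.4 [194 200 200 165 114  96  74  73 113 113  78  66  66  62  62  64  62]
fin exp [283.65220512 179.45764017]
[[145 146 157 163 158 127  85  86  92  87  84 130 169 173 171 170 170]
 [178 177 179 178 172 140  88  85  91  89  85 132 180 183 182 181 180]
 [196 196 193 192 193 173  95  85  91  90  86 136 191 193 192 191 190]
 [199 199 197 197 197 180  97  85  89  90  80 123 187 192 189 189 189]
 [192 192 190 188 189 174 103  87  90  90  78 111 182 186 182 182 185]
 [189 188 187 187 187 173 106  87  87  88  78 110 185 190 188 187 188]
 [193 192 194 194 193 181 121  89  87  87  80 111 187 195 194 191 188]]
```

The plate lies parallel to the station's front along its whole width, within about 1 mm of the home position. The arm is clear, so I'm handing in.

```bash
python3 -c "
from cell import order
print(order.hand_in())"
```

```text
the job is handed in; nothing more can be done
None
```

The tray is in the bay between the guides, pushed home until its front plate met the station with about 8.5 N and let go, then handed in at about 34.5 s; the hand-in gave no verdict, and the first grasp missed because reported height was 36 mm low.

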